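# Log the valve body and start the test chamber

### The job

Slide the chamber's guard fully open, pick up the hand code reader and hold it upright and steady for about a second and a half with its hood centred some 30 mm above the code plate on the valve body, without touching the valve. Stand the reader back upright, wholly on its round mat, slide the guard fully shut, and only then press the start button all the way in and let it go. Leave the valve body and the other things on the bench where they are.

Things in the scene. Friction and masses are not known exactly. Their poses are not given: they have to be found in the camera images.
- machine: Grey test chamber fixed to the bench, 200 (x) x 380 (y) x 110 mm high. Origin: centre of its underside; z up, y along the guard's track. Its -y half is an open-topped well, inside 180 x 170 mm, centred at (0, -95) mm, floor 20 mm and rims 110 mm above the bench; its +y half is a solid housing with a flat top at 110 mm, where the guard parks open. Side rails at x = +-107 mm reach 119 mm.
- guard (a joint): Guard travel in m along the machine's +y: 0 fully shut over the well, 0.18 fully open at its stop. Starts shut or up to 50 mm ajar; stays where left. The guard is an aluminium frame with a clear window, 200 (x) x 190 (y) mm, 0.6 kg, top face 122 mm above the bench; friction about 2.5 N plus damping of 10 N per m/s.
- guard_handle (a point): Centre of the black bar of the guard's D-shaped handle, 160 mm above the bench, at machine (0, -95) mm when shut; axes parallel to the machine's. Bar 100 mm long (x), 12 mm thick (y), 14 mm high, on two posts at x = +-43 mm, with a 31 mm gap under it. It can be pushed either way along y by a fingertip pointing down beside it, or pinched from above.
- valve: Loose aluminium valve body, 0.8 kg, standing in the well: block 74 (x) x 56 (y) x 60 mm high with a stub port 34 mm in diameter on each x end (92 mm overall). Origin: centre of its underside; z up.
- code (a point): Centre of the upper face of the white 34 x 34 mm code plate on top of the valve body, 62 mm above the valve's underside (82 mm above the bench) and 15 mm to the valve's +x; z up.
- reader: Loose hand code reader, about 0.28 kg, 130 mm tall, standing on its hood on the mat. Origin: centre of the hood's underside, the reading end, which looks along -z; z up. Hood: round, 64 mm in diameter, narrowing up to 42 mm height. Above it, from 40 to 130 mm, a black box body 48 mm (x) by 36 mm (y): grip across y from above, for instance 95 mm above the origin.
- mat: Round black rubber mat, 110 mm in diameter, 4 mm thick, fixed on the bench: the reader's parking place. Origin: centre of its underside, at bench height.
- start (a joint): Start button travel in m: 0 released, 0.006 fully pressed; springs back; fully in takes about 5 N.
- start_top (a point): Centre of the top of the round push button (36 mm in diameter), 67 mm above the bench when released; it is pressed straight down and this point moves with it. The button stands in a black collar (top 57 mm above the bench) on a grey console box 90 x 90 x 45 mm fixed on the bench.
- screwdriver: Loose black-handled screwdriver, 200 mm long, lying on the bench; bystander.
- bin: Loose grey open bin 150 x 100 x 75 mm on the bench; origin: centre of its underside; bystander.
- can: Loose metal can, 60 mm in diameter, 160 mm tall, on the bench; origin: centre of its underside; bystander.
There are look-alikes about, which are no part of the job. What is shaped like the reader but red is not meant.

How it is judged:
By the outcome, as a careful person would: the job done as asked, in the order asked, and still so for the second after the job is handed in, with the robot touching nothing.
It also fails if it takes over 72 s, if anything falls off the work surface, if the arm or the gripper's body presses on something with over 40 N, if the wrist force passes 120 N, or if a joint passes its speed limit or range.

### The arm

A 6-joint arm with a two-finger parallel gripper is mounted at the origin on the work surface. World frame = base frame: x ahead of the robot, y to its left, z up, the work surface at z = 0. Lengths are in mm, angles in rad, forces in N, time in s.
With the tool pointing down it reaches from about 275 to 750 mm from the base axis. Payload 10.2 kg.
Tool frame: the origin (TCP) lies between the finger pads; the fingertips stand 8 mm ahead of it and the grasp point (between the pads) lies 11 mm behind it; z points along the fingers, y is the line along which they close (so a half turn about z gives the same grasp; the last joint's range is limited). The gripper opens to 85 mm and grips with 20 to 120 N. Pads are 22 mm wide; open, the fingers measure 114 mm over their backs; the gripper's body (76 mm by 85 mm) begins 54 mm behind the grasp point. The pads swing forward as they close: fully open they stand 13 mm farther back than shut.
Start: joints at [0.992, 0.313, 1.498, -0, 1.331, -0.223], TCP at [182.891, 492.12, 200.994] pointing down, gripper open.
Joint ranges: [-2.94, 2.94], [-0.97, 2.17], [0.19, 2.56], [-1.23, 4.37], [0.02, 3.11], [-2.88, 2.88]. Speed limits (rad/s): [2.39, 2.39, 3.01, 3.14, 3.14, 3.14].

### API

Orientations are given as a unit quaternion [w, x, y, z].
In Python, from rig import * gives the robot as it stands.
- The arm moves only by the shell command python3 -m handwheel 'ROWS' [FORCE]. ROWS is JSON, a list that holds one entry, the list of rows, each a list of 7 numbers: the shift along the world's x, y, z in mm, then the turn, a rotation vector about the world's x, y, z in degrees, then the opening, from -1 (shut) to 1 (fully open). A call has 1 to 8 rows; each row shifts and turns the commanded pose from where the row before left it; what a row does not reach is not made up. A row lasts 1/8 s, in which the tool goes at most 62.5 mm and 10.7 degrees, less where a joint would pass 70% of its speed; a pose out of reach is approached as far as the arm can. A call is refused whole if a number of a shift passes 62.5 or a number of a turn 10.7, either way. A call with a gripper value outside its range is refused whole. The fingers move at their own pace and stop on an object; FORCE is the grip in N (left out, the last holds). Time passes only in rows, so rows that do not move let the fingers close. It gives the time, the measured TCP pose, the force, the opening and the grip force at its end, in the units of the state.
- sense(): the state, without advancing time (a new reading comes with each control period).
- capture(name): name is "scene" or "top" or "wrist"; returns a dict with "image" (420x560x3 uint8, red, green, blue), "fx", "fy", "cx", "cy" (pixels), "rvec" (rotation vector, rad) and "tvec" (3), from world to camera coordinates, as OpenCV has them; the wrist camera has in their place "hand_eye" (4x4, takes a point from camera to tool coordinates, whose origin is the TCP and whose axes are the flange's). Camera axes: x right, y down, z forward; pixel columns grow to the right and rows downward; lengths in mm; the calibration is good to about 2 mm. A picture is of the moment at which its call begins: read the wrist's pose just before it. There is no depth.
- finish_job(): hands the job in; it is judged then, once.
The state is a dict: "time_s": time; "joints": joint angles; "dq": joint speeds; "tau": joint torques, N m; "eef_pos": TCP position; "ee_rot": TCP orientation; "force": force on the tool from outside, world axes, zero at the start; "wrist_torque": the same for the moment, N m; "grip_width": opening from 0.0 (shut) to 1.0 (fully open); "grip_force": force on a finger pad.
Only numpy, scipy, OpenCV 4.12 (cv2) and the standard library are available. Lean on these libraries where they do the work, as an engineer would, in place of code of your own. Each camera call takes 0.05 s, during which the arm holds its last target. There are 200 camera calls.

## Working session

There is one attempt and no reset: what is moved stays moved. The work goes in short steps, Python scripts to look and compute and a shell command to move; the robot and the scene stay as the last step left them, time stands still between calls to the robot, and variables do not carry over. Pictures are saved under pics/ and viewed, at most 10 in all, crops included, and the job is handed in when it is done.

```bash
ls; mkdir -p pics; cat > h.py <<'E'
from rig import *
import numpy as np, cv2
from scipy.spatial.transform import Rotation as R
def grab(n):
    s=sense(); c=capture(n)
    K=np.array([[c["fx"],0,c["cx"]],[0,c["fy"],c["cy"]],[0,0,1.]])
    if n=="wrist":
        H=np.array(c["hand_eye"]); q=s["ee_rot"]; T=np.eye(4); T[:3,:3]=R.from_quat([q[1],q[2],q[3],q[0]]).as_matrix(); T[:3,3]=s["eef_pos"]
        W=T@H; C=W[:3,3]; M=W[:3,:3]
    else:
        r=cv2.Rodrigues(np.array(c["rvec"],float))[0]; M=r.T; C=-r.T@np.array(c["tvec"],float).ravel()
    return np.array(c["image"]),K,M,C
def onz(cam,uv,z):
    _,K,M,C=cam; d=M@np.linalg.inv(K)@np.array([uv[0],uv[1],1.]); return C+d*(z-C[2])/d[2]
def tri(obs):
    A=np.zeros((3,3));b=np.zeros(3)
    for cam,uv in obs:
        _,K,M,C=cam; d=M@np.linalg.inv(K)@np.array([uv[0],uv[1],1.]); d/=np.linalg.norm(d); P=np.eye(3)-np.outer(d,d); A+=P;b+=P@C
    return np.linalg.solve(A,b)
def proj(cam,p):
    _,K,M,C=cam; q=K@(M.T@(np.array(p,float)-C)); return q[:2]/q[2]
def save(f,img): cv2.imwrite(f,cv2.cvtColor(img,cv2.COLOR_RGB2BGR))
E
python3 - <<'E'
from h import *
s=sense(); print(s["ee_rot"],s["eef_pos"],s["force"])
for n in("scene","top"):
    c=grab(n); save(f"pics/{n}0.png",c[0]); print(n,c[3].round(),c[2][:,2].round(2))
E
```

```text
pics
[-2.52382556e-04  1.76943206e-01  9.84220858e-01 -5.84569217e-04] [182.72047984 491.86715911 200.43848214] [-0.10042122  0.22825994 -0.50712984]
scene [1368. -611.  799.] [-0.68  0.48 -0.55]
top [ 337.  -10. 1183.] [ 0.17  0.02 -0.99]
```

View pics/scene0.png

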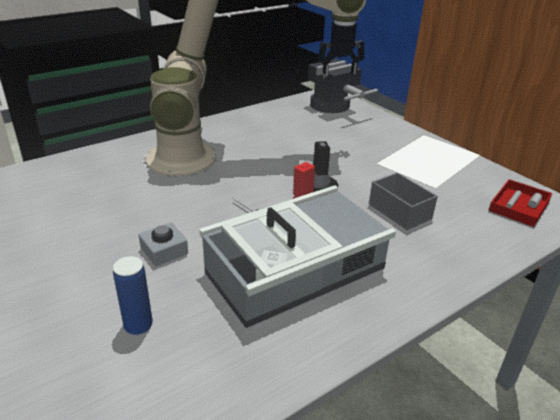

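View pics/top0.png

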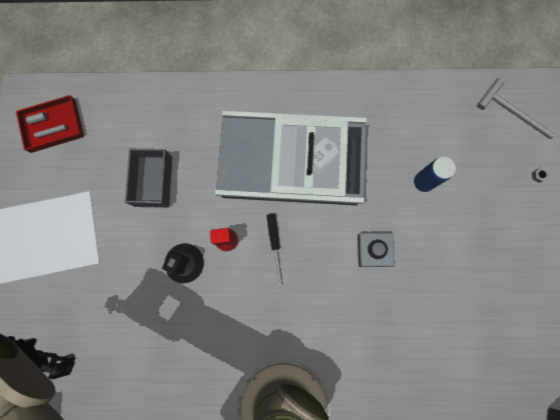

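The black reader is on its mat at top (183,262), scene (321,160). The red look-alike is at top (224,238), scene (304,182), and isn't meant. Guard handle is at top (310,153), start button at (377,249), and the guard is slightly ajar. I'll confirm with one enlarged crop.

```bash
python3 - <<'E'
from h import *
t=grab("top");s=grab("scene")
a=cv2.resize(t[0][100:300,125:405],None,fx=2.8,fy=2.8,interpolation=cv2.INTER_CUBIC)
b=cv2.resize(s[0][120:320,120:400],None,fx=2.8,fy=2.8,interpolation=cv2.INTER_CUBIC)
save("pics/ct.png",a);save("pics/cs.png",b)
E
```

```text
(no output)
```

View pics/ct.png

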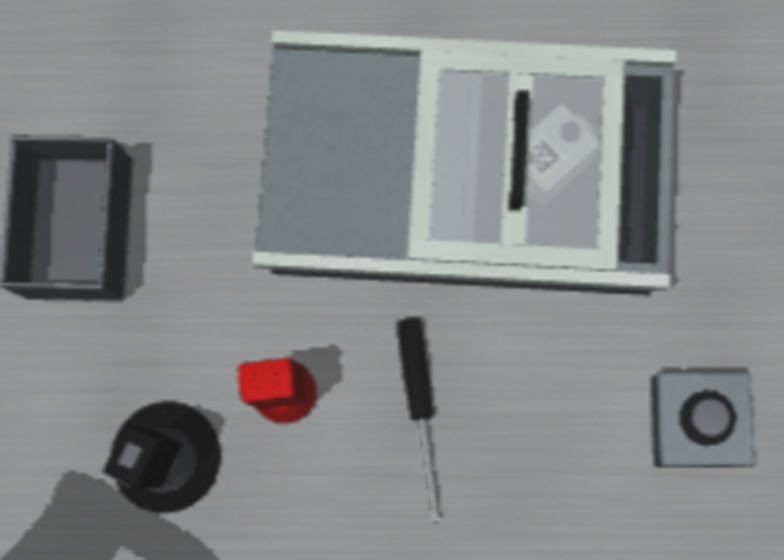

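View pics/cs.png

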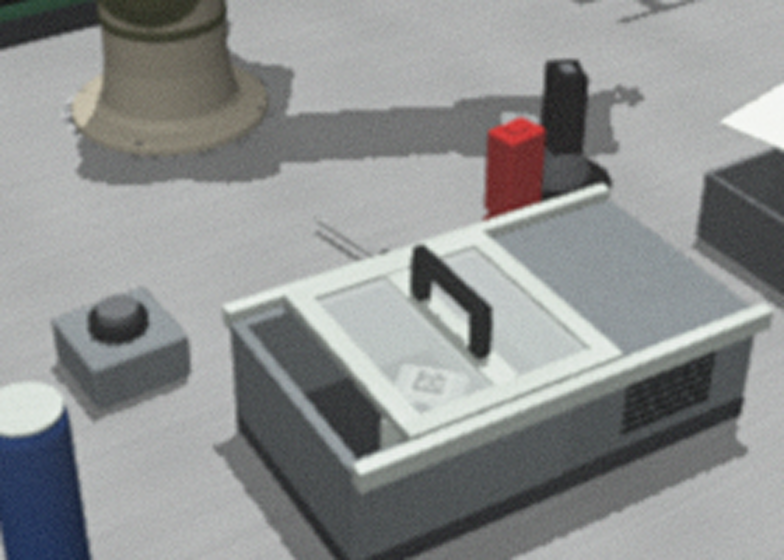

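The crops confirm it: the black reader (top crop (135,455)) stands on the round mat centred near (163,456), and the red one beside it at (268,382) is the look-alike. Handle bar ends are at (522,91) and (515,210), and the button is at (711,414).

```bash
python3 - <<'E'
from h import *
t=grab("top");s=grab("scene")
T=lambda x,y:(125+x/2.8-.5+.18,100+y/2.8-.32)
S=lambda x,y:(120+x/2.8-.32,120+y/2.8-.32)
np.set_printoptions(precision=1,suppress=True)
rails=[onz(t,T(*p),119) for p in((273,31),(676,52),(669,287),(254,265))]
print("rails top",np.array(rails), "mean",np.mean(rails,0))
rs=[tri([(t,T(*a)),(s,S(*b))]) for a,b in(((273,31),(770,308)),((676,52),(358,468)),((669,287),(228,308)),((254,265),(604,187)))]
print("rails tri",np.array(rs),np.mean(rs,0))
for r in(rails,rs):
  d=r[0]-r[1]+r[3]-r[2]; print("ydir yaw deg",np.degrees(np.arctan2(-d[0],d[1])))
print("handle",tri([(t,T(522,91)),(s,S(489,307))]),tri([(t,T(515,210)),(s,S(421,248))]))
print("handle z167",onz(t,T(522,91),167),onz(t,T(515,210),167))
print("button",tri([(t,T(711,414)),(s,S(118,308))]),onz(t,T(711,414),67))
print("reader top",tri([(t,T(134,456)),(s,S(565,67))]),onz(t,T(134,456),134))
print("mat",onz(t,T(164,456),4))
print("code",onz(t,T(542,157),82),"circ",onz(t,T(571,131),80))
print("red",onz(t,T(266,380),130),"can",onz(t,(441,168),160),"bin",onz(t,T(65,215),75))
E
```

```text
rails top [[ 773.   160.2  119. ]
 [ 749.1 -219.5  119. ]
 [ 525.3 -205.5  119. ]
 [ 547.   172.6  119. ]] mean [648.6 -23.  119. ]
rails tri [[ 772.3  159.4  119.2]
 [ 748.1 -219.3  121.3]
 [ 527.  -204.1  115.4]
 [ 549.   174.6  112.7]] [649.1 -22.3 117.1]
ydir yaw deg -3.444935133248023
ydir yaw deg -3.4818068289160524
handle [695.9 -71.1 166.2] [590.4 -62.2 156.1]
handle z167 [695.  -71.9 167. ] [585.9 -64.3 167. ]
button [ 414.2 -250.4   64.6] [ 414.  -250.1   67. ]
reader top [373.2 272.2 133.9] [373.  271.9 134. ]
mat [377.4 277.    4. ]
code [658.8 -95.3  82. ] circ [ 685.1 -123.7   80. ]
red [440.3 157.4 130. ] can [ 603.  -390.8  160. ] bin [605.6 364.4  75. ]
```

Machine yaw is about −3.5°. The guard is about 49 mm ajar with the handle near (641,−68,160). Next I'll move above the handle with the fingers across it.

```bash
python3 -m handwheel '[[[28.6,-35,2.5,0,0,1.06,-0.2],[28.6,-35,2.5,0,0,1.06,-0.2],[28.6,-35,2.5,0,0,1.06,-0.2],[28.6,-35,2.5,0,0,1.06,-0.2],[28.6,-35,2.5,0,0,1.06,-0.2],[28.6,-35,2.5,0,0,1.06,-0.2],[28.6,-35,2.5,0,0,1.06,-0.2],[28.6,-35,2.5,0,0,1.06,-0.2]]]' 30
python3 -m handwheel '[[[28.6,-35,0,0,0,1.06,-0.2],[28.6,-35,0,0,0,1.06,-0.2],[28.6,-35,0,0,0,1.06,-0.2],[28.6,-35,0,0,0,1.06,-0.2],[28.6,-35,0,0,0,1.06,-0.2],[28.6,-35,0,0,0,1.06,-0.2],[28.6,-35,0,0,0,1.06,-0.2],[28.6,-35,0,0,0,1.06,-0.2]]]'
python3 - <<'E'
from h import *
s=sense();print(s["joints"]);q=s["ee_rot"];print(R.from_quat([q[1],q[2],q[3],q[0]]).as_matrix().round(3))
c=grab("wrist");save("pics/w1.png",c[0]);np.save("w1.npy",np.array([c[1],c[2],np.tile(c[3],(3,1))]))
E
```

```text
time_s: 1.3
eef_pos: [412.5, 210.9, 221.1]
ee_rot: [0.0, 0.103, 0.995, 0.0]
force: [0.8, 0.4, -0.7]
grip_width: 0.4
grip_force: 0.0
time_s: 2.3
eef_pos: [641.3, -69.1, 220.9]
ee_rot: [-0.0, 0.03, 1.0, 0.0]
force: [0.3, 0.7, -0.0]
grip_width: 0.395
grip_force: 0.0
[-2.88677599e-01  5.78351583e-01  1.05137010e+00  6.06252766e-05
  1.51196719e+00 -1.80023062e+00]
[[-0.998  0.059 -0.   ]
 [ 0.059  0.998  0.   ]
 [ 0.     0.    -1.   ]]
```

View pics/w1.png

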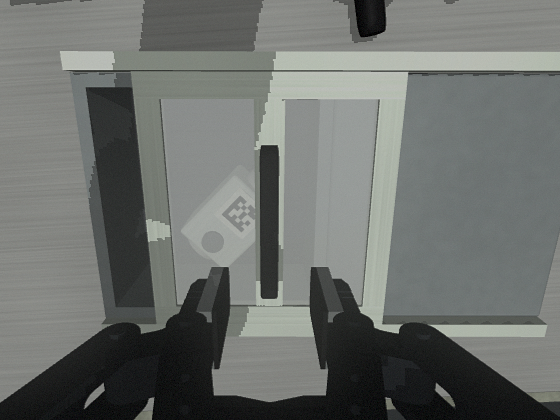

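The wrist view shows the bar from (269,147) to (268,298), between the fingers, with the code plate at (240,213) through the window.

```bash
python3 - <<'E'
from h import *
a=np.load("w1.npy");c=(None,a[0],a[1],a[2][0])
np.set_printoptions(precision=1,suppress=True)
print(onz(c,(269,147),167),onz(c,(268,298),167),"code",onz(c,(240,213),82),"circ",onz(c,(213,242),80))
t=grab("top")
print("tri code top+w1",tri([(t,(125+542/2.8-.3,100+157/2.8-.3)),(c,(240,213))]),"bar end",tri([(t,(125+515/2.8-.3,100+210/2.8-.3)),(c,(269,147))]))
E
python3 -m handwheel '[[[0,0,-15,0,0,0,-0.2],[0,0,-15,0,0,0,-0.2],[0,0,-15,0,0,0,-0.2],[0,0,-13,0,0,0,-0.2],[0,0,0,0,0,0,-0.2]]]'
```

```text
[593.2 -68.1 167. ] [695.5 -74.8 167. ] code [658.7 -97.5  82. ] circ [ 685.1 -124.3   80. ]
tri code top+w1 [630.9 -88.  177. ] bar end [600.2 -68.  107.6]
time_s: 3.02
eef_pos: [640.0, -67.6, 161.8]
ee_rot: [-0.001, 0.03, 1.0, 0.0]
force: [1.7, -0.5, 0.6]
grip_width: 0.401
grip_force: 0.0
```

```bash
python3 -m handwheel '[[[0.6,10,0,0,0,0,-0.2],[1.2,20,0,0,0,0,-0.2],[1.2,20,0,0,0,0,-0.2],[1.2,20,0,0,0,0,-0.2],[1.2,20,0,0,0,0,-0.2],[1.2,20,0,0,0,0,-0.2],[0.6,10,0,0,0,0,-0.2],[0.6,6,0,0,0,0,-0.2]]]'
python3 -m handwheel '[[[0.2,4,0,0,0,0,-0.2],[0.2,4,0,0,0,0,-0.2]]]'
python3 -m handwheel '[[[0.2,4,0,0,0,0,-0.2],[0.1,2,0,0,0,0,-0.2]]]'
```

```text
time_s: 4.03
eef_pos: [648.3, 58.6, 162.9]
ee_rot: [-0.0, 0.03, 1.0, -0.0]
force: [-0.2, -0.4, -0.7]
grip_width: 0.402
grip_force: 0.0
time_s: 4.28
eef_pos: [648.7, 65.9, 163.0]
ee_rot: [-0.0, 0.03, 1.0, -0.0]
force: [0.0, -0.0, -0.1]
grip_width: 0.395
grip_force: 0.0
time_s: 4.53
eef_pos: [649.0, 72.2, 163.0]
ee_rot: [0.0, 0.03, 1.0, -0.0]
force: [-0.1, 1.7, 1.4]
grip_width: 0.402
grip_force: 0.0
```

```bash
python3 -m handwheel '[[[0.2,3,0,0,0,0,-0.2],[0.2,3,0,0,0,0,-0.2]]]'
python3 - <<'E'
from h import *
c=grab("wrist");save("pics/w2.png",c[0])
E
```

```text
time_s: 4.78
eef_pos: [649.4, 78.2, 163.0]
ee_rot: [-0.0, 0.03, 1.0, -0.0]
force: [-1.0, 0.0, 0.5]
grip_width: 0.4
grip_force: 0.0
```

View pics/w2.png

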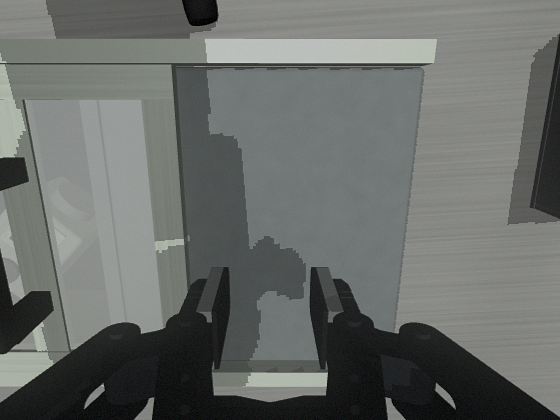

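The fingers passed over the bar: the guard is on the left with its +y edge at about (180,150). The open pads stand farther back than I assumed. I'll check how far the guard moved.

```bash
python3 - <<'E'
from h import *
np.set_printoptions(precision=1,suppress=True)
a=np.load("w1.npy");c=(None,a[0],a[1],a[2][0])
print(onz(c,(408,74),122),onz(c,(386,307),122))
w=grab("wrist");print(onz(w,(174,66),122),onz(w,(188,240),122), "post/bar",onz(w,(27,170),167))
E
```

```text
[554.5  29.6 122. ] [735.1  20.6 122. ]
[553.9  31.4 122. ] [653.4  26.7 122. ] post/bar [598.5 -31.3 167. ]
```

The guard hasn't moved. I'll go back over the bar and straddle it deeper.

```bash
python3 -m handwheel '[[[-1.4,-29.6,10,0,0,0,-0.2],[-1.4,-29.6,10,0,0,0,-0.2],[-1.4,-29.6,0,0,0,0,-0.2],[-1.4,-29.6,0,0,0,0,-0.2],[0,-29.6,0,0,0,0,-0.2],[0,0,-10,0,0,0,-0.2],[0,0,-15,0,0,0,-0.2]]]'
python3 -m handwheel '[[[0,0,-10,0,0,0,-0.2],[0,0,-5,0,0,0,-0.2],[0,0,0,0,0,0,-0.2]]]'
python3 -m handwheel '[[[0.6,10,0,0,0,0,-0.2],[0.6,10,0,0,0,0,-0.2],[0.6,10,0,0,0,0,-0.2]]]'
```

```text
time_s: 5.75
eef_pos: [643.8, -69.3, 157.3]
ee_rot: [0.0, 0.03, 1.0, 0.0]
force: [0.0, 0.3, -0.6]
grip_width: 0.403
grip_force: 0.0
time_s: 6.12
eef_pos: [643.8, -69.5, 142.7]
ee_rot: [-0.0, 0.03, 1.0, 0.0]
force: [0.6, -0.2, -0.3]
grip_width: 0.401
grip_force: 0.0
time_s: 6.5
eef_pos: [645.7, -38.9, 143.2]
ee_rot: [0.0, 0.03, 1.0, -0.0]
force: [-1.1, 0.1, 0.4]
grip_width: 0.399
grip_force: 0.0
```

```bash
python3 - <<'E'
from h import *
c=grab("wrist");t=grab("scene")
save("pics/w3.png",np.hstack([cv2.resize(c[0],(400,300)),cv2.resize(t[0][150:310,190:400],(400,300))]))
E
```

```text
(no output)
```

View pics/w3.png

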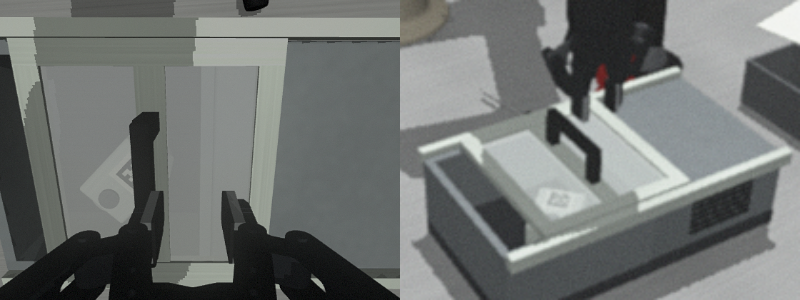

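```bash
python3 - <<'E'
from h import *
np.set_printoptions(precision=1,suppress=True)
s=sense();p=np.array(s["eef_pos"]);print(p)
S=grab("scene");W=grab("wrist");t=grab("top")
for z in(-8,0,8,20,40,60,80): print(z,proj(S,p+[0,-20,z]),proj(S,p+[0,20,z]),proj(W,p+[0,-17,z]))
print("bar ends in scene if at 644,-69",[proj(S,q) for q in((593,-68,167),(695,-74,167))])
print(W[3],W[2])
print("ray fingertip",onz(S,(285.5,211),143),onz(S,(301,206),143))
save("pics/t4.png",cv2.resize(t[0][100:220,200:400],(800,480)))
E
```

```text
[645.7 -38.5 143.1]
-8 [284.1 227.5] [298.6 221.7] [241.6 251.5]
0 [284.2 224.6] [298.8 218.8] [240.4 257.7]
8 [284.4 221.6] [298.9 215.9] [239.2 264.3]
20 [284.5 217.1] [299.2 211.4] [237.1 275.4]
40 [284.9 209.5] [299.6 203.8] [233.  297.8]
60 [285.2 201.7] [300.1 196.1] [227.7 326.7]
80 [285.5 193.7] [300.6 188.3] [220.5 365.5]
bar ends in scene if at 644,-69 [array([267.2, 205.7]), array([292.5, 229.3])]
[571.3 -36.6 315.9] [[ 0.1  1.   0.3]
 [ 1.  -0.1 -0. ]
 [ 0.   0.3 -1. ]]
ray fingertip [604.4 -24.9 143. ] [607.5  17.3 143. ]
```

View pics/t4.png

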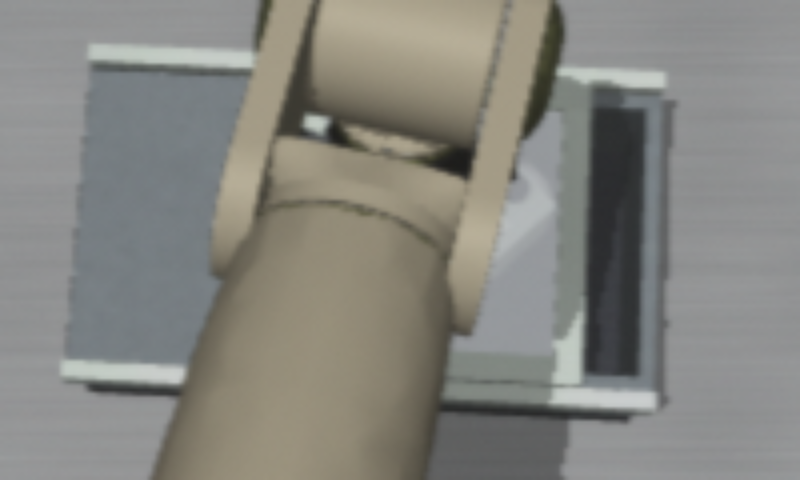

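The guard's −y edge (about u=347.5) is unchanged, and the scene view suggests the fingertips sit higher than the reported TCP implies. I'll measure the tip height from the finger gap in the wrist view.

```bash
python3 - <<'E'
from h import *
np.set_printoptions(precision=1,suppress=True)
W=grab("wrist");s=sense();p=np.array(s["eef_pos"])
for dz in(-8,0,10,20,30,40):
    a,b=onz(W,(228,267),p[2]+dz),onz(W,(311,267),p[2]+dz); print(dz,a-p,b-p,np.linalg.norm(a-b))
# finger mask in the scene image: dark pixels near predicted tip columns
S=grab("scene");g=cv2.cvtColor(S[0],cv2.COLOR_RGB2GRAY)
print(g[196:232:2,278:310:2])
print(W[1], capture("wrist")["hand_eye"])
E
```

```text
-8 [  8.5 -24.   -8. ] [11.1 20.1 -8. ] 44.18986564171615
0 [  4.8 -22.8   0. ] [ 7.3 19.3  0. ] 42.23438387788789
10 [  0.2 -21.3  10. ] [ 2.6 18.4 10. ] 39.790031673102575
20 [ -4.3 -19.9  20. ] [-2.1 17.4 20. ] 37.34567946831724
30 [ -8.9 -18.4  30. ] [-6.9 16.5 30. ] 34.90132726353193
40 [-13.5 -16.9  40. ] [-11.6  15.5  40. ] 32.456975058746615
[[ 44  43  38  42  42  71 171 168  90  48  37  38  66  77 165 228]
 [ 43  39  45  35  38 112 178 147 153 120  32  36  55  76 125 136]
 [ 26  43  44  38  34 167 220 228 230 142  32  33  65  70 109 122]
 [113  38  35  44  84 131 228 207 151  71  32  35  78  67 124 148]
 [158  37  32  50  98 132 229 229 184  73  37  34  78  69 121 145]
 [166  38  45  59  96 138 229 225 220 126  28  32  81  95 143 146]
 [154  36  40  60  96 123 189 218 221 209 108  30  85 143 147 146]
 [198  54  40  61 100 152 192 177 214 225 215 153 136 142 149 145]
 [168 156  50  65  98 136 200 186 163 217 222 224 217 169 149 149]
 [ 81 174 163  99  94 163 195 195 186 176 205 221 225 217 181 141]
 [ 34  79 179 178 181 193 191 191 194 197 175 206 221 220 219 190]
 [ 42  36  77 177 196 195 192 193 192 193 196 175 202 221 220 220]
 [ 38  40  35  60 174 192 192 194 190 191 193 200 169 190 222 223]
 [ 51  40  38  35  65 156 194 194 195 193 188 193 197 178 186 219]
 [142  54  31  40  39  44 143 197 194 193 188 191 191 196 183 184]
 [187 169  62  37  42  41  49 131 199 196 191 193 193 191 195 187]
 [160 185 168  62  38  41  36  44 124 195 191 192 192 192 197 190]
 [140 161 189 166  63  35  34  39  43 175 194 195 193 193 192 192]]
[[371.1   0.  269.4]
 [  0.  371.1 215.6]
 [  0.    0.    1. ]] [[   0.    -1.    -0.3   74.4]
 [   1.     0.     0.    -1.8]
 [  -0.    -0.3    1.  -172.8]
 [   0.     0.     0.     1. ]]
```

Both the wrist gap and the scene view put the fingertips about 28–34 mm behind the reported TCP at this opening, so they cleared the bar. I'll go back and descend to about TCP z=119, with the tips near 148, watching the force.

```bash
python3 -m handwheel '[[[0,0,12,0,0,0,-0.2],[-1,-16,0,0,0,0,-0.2],[-1,-16,0,0,0,0,-0.2],[0,0,-12,0,0,0,-0.2],[0,0,0,0,0,0,-0.2]]]'
python3 -m handwheel '[[[0,0,-8,0,0,0,-0.2],[0,0,-8,0,0,0,-0.2]]]'
python3 -m handwheel '[[[0,0,-8,0,0,0,-0.2],[0,0,0,0,0,0,-0.2]]]'
python3 -m handwheel '[[[0.6,8,0,0,0,0,-0.2],[0.4,8,0,0,0,0,-0.2]]]'
```

```text
time_s: 7.52
eef_pos: [642.8, -71.8, 141.2]
ee_rot: [-0.001, 0.03, 1.0, 0.0]
force: [-0.3, -0.1, 0.6]
grip_width: 0.399
grip_force: 0.0
time_s: 7.78
eef_pos: [643.6, -71.5, 126.4]
ee_rot: [-0.0, 0.03, 1.0, 0.0]
force: [-0.9, -0.4, -0.2]
grip_width: 0.403
grip_force: 0.0
time_s: 8.02
eef_pos: [643.2, -71.7, 118.1]
ee_rot: [-0.001, 0.03, 1.0, 0.0]
force: [0.1, 0.5, -0.4]
grip_width: 0.399
grip_force: 0.0
time_s: 8.28
eef_pos: [644.8, -55.6, 119.4]
ee_rot: [0.0, 0.03, 1.0, -0.0]
force: [-0.0, -5.4, -0.8]
grip_width: 0.399
grip_force: 2.0
```

Now it's pushing (Fy ≈ −5 N). Next I'll run the guard open.

```bash
python3 -m handwheel '[[[0.6,10,0,0,0,0,-0.2],[1.2,20,0,0,0,0,-0.2],[1.2,20,0,0,0,0,-0.2],[1.2,20,0,0,0,0,-0.2],[1.2,20,0,0,0,0,-0.2],[0.8,14,0,0,0,0,-0.2],[0.5,8,0,0,0,0,-0.2]]]'
python3 -m handwheel '[[[0.2,4,0,0,0,0,-0.2],[0.2,4,0,0,0,0,-0.2]]]'
python3 -m handwheel '[[[0.2,3,0,0,0,0,-0.2],[0.2,3,0,0,0,0,-0.2]]]'
```

```text
time_s: 9.15
eef_pos: [651.1, 57.2, 118.8]
ee_rot: [-0.0, 0.03, 1.0, 0.0]
force: [-0.2, -3.4, 2.2]
grip_width: 0.403
grip_force: 1.5
time_s: 9.4
eef_pos: [651.5, 64.0, 118.8]
ee_rot: [-0.0, 0.03, 1.0, 0.0]
force: [-0.4, -4.0, 0.8]
grip_width: 0.401
grip_force: 1.4
time_s: 9.65
eef_pos: [651.9, 70.1, 118.8]
ee_rot: [-0.0, 0.03, 1.0, 0.0]
force: [-0.6, -2.5, 0.3]
grip_width: 0.401
grip_force: 1.4
```

```bash
python3 -m handwheel '[[[0.1,2,0,0,0,0,-0.2],[0.1,2,0,0,0,0,-0.2]]]'
python3 -m handwheel '[[[0.1,2,0,0,0,0,-0.2],[0,0,0,0,0,0,-0.2]]]'
python3 -m handwheel '[[[0.1,2,0,0,0,0,-0.2],[0,0,0,0,0,0,-0.2]]]'
```

```text
time_s: 9.9
eef_pos: [652.1, 73.3, 118.8]
ee_rot: [-0.0, 0.03, 1.0, -0.001]
force: [-2.5, -11.2, 0.4]
grip_width: 0.401
grip_force: 5.5
time_s: 10.15
eef_pos: [652.1, 73.3, 118.8]
ee_rot: [-0.001, 0.031, 1.0, -0.002]
force: [-3.6, -14.8, 0.7]
grip_width: 0.401
grip_force: 7.4
time_s: 10.4
eef_pos: [652.1, 73.3, 118.7]
ee_rot: [-0.001, 0.031, 1.0, -0.004]
force: [-5.0, -23.9, 1.1]
grip_width: 0.401
grip_force: 11.5
```

The guard is at its stop. I'll back off, rise and look at the code from two places, saving the images for numeric measurement.

```bash
python3 -m handwheel '[[[-0.2,-10,0,0,0,0,-0.2],[0,0,25,0,0,0,-0.2],[0,0,25,0,0,0,-0.2],[0,0,25,0,0,0,-0.2],[0,-35,10,0,0,0,-0.2],[0,-40,10,0,0,0,-0.2],[0,-40,10,0,0,0,-0.2],[0,-40,10,0,0,0,-0.2]]]'
python3 -m handwheel '[[[0,0,0,0,0,0,-0.2],[0,0,0,0,0,0,-0.2]]]'
cat > code.py <<'E'
from h import *
import sys
np.set_printoptions(precision=1,suppress=True)
w=grab("wrist");n=sys.argv[1];save(f"pics/c{n}.png",w[0]);np.save(f"c{n}.npy",np.array([w[1],w[2],np.tile(w[3],(3,1))]))
g=cv2.cvtColor(w[0],cv2.COLOR_RGB2HSV)
u=proj(w,(658.7,-96.5,82));print("pred",u)
m=((g[...,2]>190)&(g[...,1]<40)).astype(np.uint8)
m=cv2.morphologyEx(m,cv2.MORPH_CLOSE,np.ones((9,9)))
for c in cv2.findContours(m,0,2)[0]:
    if cv2.contourArea(c)>300:
        r=cv2.minAreaRect(c);print(r,cv2.contourArea(c),onz(w,r[0],82))
x,y=u.astype(int);print(g[y-30:y+31:4,x-40:x+41:4,2])
E
python3 code.py A
```

```text
time_s: 11.4
eef_pos: [652.4, -87.5, 234.3]
ee_rot: [0.0, 0.03, 1.0, 0.001]
force: [-0.3, 0.3, 0.1]
grip_width: 0.401
grip_force: 0.0
time_s: 11.65
eef_pos: [652.4, -85.9, 233.7]
ee_rot: [-0.0, 0.03, 1.0, 0.0]
force: [-0.0, 0.3, 1.2]
grip_width: 0.399
grip_force: 0.0
pred [259.6 196. ]
((275.5, 309.5), (11.0, 67.0), 90.0) 720.5 [775.2 -88.5  82. ]
((257.5832824707031, 195.91970825195312), (59.46428680419922, 54.065452575683594), 46.041622161865234) 1751.0 [658.5 -98.3  82. ]
((420.5, 175.5), (281.0, 277.0), 90.0) 62139.5 [648.4  47.   82. ]
((108.0, 43.5), (17.0, 38.0), 90.0) 599.5 [ 526.2 -209.3   82. ]
[[ 63  62  63  66  89  74  97 151 163 228 225 116 152 164 171 152  92  86
   88  89  66]
 [ 65  63  64  64  66  99 149 158 159 165 210 224 121 172 178 187 149  91
   92  92  69]
 [ 63  63  67  68  98 150 161 160 162 163 235 142 229 122 189 177 167 140
   90  93  69]
 [ 67  65  65  98 151 161 159 164 163 183 159 229 207 223 132 170 159 143
  132  92  71]
 [ 61  64  97 149 161 160 162 165 190  73  56 205 229 208 224 133 146 134
   89  89  70]
 [ 62  99 150 159 157 160 160 177 107  49 2
[... 236 characters left out ...]
9 163 187 181  49  77 145 243  49  61  75  53 231 228 229 225
  226 170  68]
 [157 157 162 157 158 176 183  45  50 240  60 230 228 130 229 229 224 225
  224 111  68]
 [160 162 157 154 158 155 185 184  45  62  55  47  63 228 224 224 226 224
   89  91  70]
 [160 155 157 154 155 156 158 181 179  44  54 230 229 228 224 225 224  85
   87  86  71]
 [153 158 103  55 137 159 155 159 202 228  52 230 227 223 225 226  84  88
   89  89  72]
 [153  58  68  67  65  63 157 151 227 227 228 215 225 226 225  78  91  88
   85  90  70]
 [153  67  63  67  65  70 155 154 221 215 225 222 224 223  85  88  90  89
   90  67  67]
 [153  64  68  67  65  65 158 155 219 223 224 224 222  87  92  89  88  87
   92  69  70]]
```

```bash
python3 -m handwheel '[[[0,30,0,0,0,0,-0.2],[0,30,0,0,0,0,-0.2],[0,0,0,0,0,0,-0.2],[0,0,0,0,0,0,-0.2]]]'
python3 code.py B | head -1
python3 - <<'E'
from h import *
np.set_printoptions(precision=1,suppress=True)
obs=[]
for n in"AB":
    a=np.load(f"c{n}.npy");c=(None,a[0],a[1],a[2][0]);im=cv2.cvtColor(cv2.imread(f"pics/c{n}.png"),cv2.COLOR_BGR2GRAY)
    u=proj(c,(658.6,-96.7,82))
    Y,X=np.mgrid[:420,:560];m=((im<85)&(np.hypot(X-u[0],Y-u[1])<24)).astype(np.uint8)
    m=cv2.morphologyEx(m,cv2.MORPH_CLOSE,np.ones((7,7)));
    cs=sorted(cv2.findContours(m,0,2)[0],key=cv2.contourArea)[-2:]
    for k in cs: print(n,u,cv2.minAreaRect(k),cv2.contourArea(k))
    k=cs[-1];r=cv2.minAreaRect(k);obs.append((c,r[0]));print(onz(c,r[0],82))
print("tri",tri(obs))
A=cv2.imread("pics/cA.png");B=cv2.imread("pics/cB.png")
cv2.imwrite("pics/cAB.png",np.hstack([cv2.resize(A[136:256,190:320],(390,360)),cv2.resize(B[136:256,100:230],(390,360))]))
E
```

```text
time_s: 12.2
eef_pos: [652.3, -26.6, 233.8]
ee_rot: [-0.0, 0.029, 1.0, -0.0]
force: [0.4, -0.5, -0.3]
grip_width: 0.4
grip_force: 0.0
pred [194.3 199.8]
A [259.4 195.9] ((258.5000305175781, 196.50001525878906), (25.455841064453125, 25.455841064453125), 45.0) 577.0
[659.1 -97.5  82. ]
B [194.1 199.7] ((193.49432373046875, 200.3697967529297), (26.291831970214844, 25.06324005126953), 42.51044845581055) 581.0
[659.2 -97.3  82. ]
tri [659.4 -97.6  80.8]
```

View pics/cAB.png

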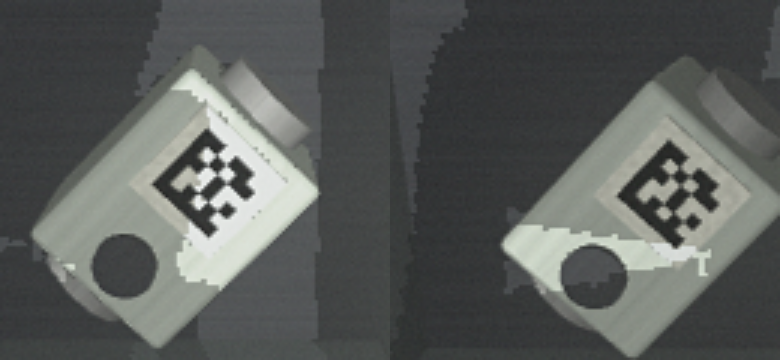

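The code plate is clear in both views, and triangulated at (659,−97.5,81). Now to the reader.

```bash
python3 -m handwheel '[[[-26,30,4,0,0,0,0],[-26,30,4,0,0,0,0.4],[-26,30,4,0,0,0,1],[-26,30,4,0,0,0,1],[-26,30,4,0,0,0,1],[-26,30,4,0,0,0,1],[-26,30,0,0,0,0,1],[-26,30,0,0,0,0,1]]]'
python3 -m handwheel '[[[-26,30,0,0,0,0,1],[-24,29,0,0,0,0,1],[0,0,0,0,0,0,1],[0,0,0,0,0,0,1]]]'
cat > rd.py <<'E'
from h import *
import sys
np.set_printoptions(precision=1,suppress=True,linewidth=200)
n=sys.argv[1];w=grab("wrist");save(f"pics/r{n}.png",w[0]);np.save(f"r{n}.npy",np.array([w[1],w[2],np.tile(w[3],(3,1))]))
print("pred top",proj(w,(373,272,134)),"mat",proj(w,(377.4,277,4)), "TCP",sense()["eef_pos"])
g=cv2.cvtColor(w[0],cv2.COLOR_RGB2GRAY)
u=proj(w,(373,272,134)).astype(int)
print(g[max(0,u[1]-80):u[1]+100:5,max(0,u[0]-90):u[0]+90:5])
E
python3 rd.py A
```

```text
time_s: 13.25
eef_pos: [443.7, 213.4, 258.1]
ee_rot: [0.0, 0.03, 1.0, 0.0]
force: [0.6, 0.4, -0.5]
grip_width: 1.001
grip_force: 0.0
time_s: 13.75
eef_pos: [394.9, 271.5, 258.0]
ee_rot: [0.0, 0.03, 1.0, -0.0]
force: [-0.6, -0.3, -0.1]
grip_width: 1.004
grip_force: 0.0
pred top [270.4 169.6] mat [274.7 153.2] TCP [395.  271.3 257.9]
[[141 144 144 ... 146 146 150]
 [147 146 149 ... 143 142 144]
 [142 143 141 ... 147 146 147]
 ...
 [ 61  99  98 ... 142 145 143]
 [100  99 102 ... 140 141 142]
 [ 95  95  95 ... 148 149 148]]
```

```bash
python3 - <<'E'
import cv2,numpy as np
g=cv2.cvtColor(cv2.imread("pics/rA.png"),cv2.COLOR_BGR2GRAY)
for r in g[90:250:4,170:374:3]: print(''.join("%3d"%(v//4) for v in r))
E
```

```text
36 36 36 36 36 36 36 36 35 35 35 35 36 35 35 35 36 36 36 36 36 35 36 35 35 36 36 36 36 36 36 36 36 36 35 36 35 35 36 35 35 36 35 35 35 35 35 34 35 35 35 35 36 36 36 36 37 37 37 37 37 36 36 36 37 36 36 37
 36 36 36 36 37 36 37 36 37 37 37 37 36 35 36 36 36 36 36 36 36 36 36 35 36 35 35 35 35 35 36 36 36 36 36 36 36 36 36 36 36 36 36 36 36 36 36 36 36 36 36 36 37 36 36 36 36 36 36 35 35 36 36 36 36 37 36 37
 37 37 36 36 35 36 36 35 35 35 35 35 35 35 36 36 36 35 35 35 35 35 35 36 36 35 35 35 35 36 35 36 35 36 35 36 35 35 35 35 35 36 35 36 35 35 35 35 35 35 35 35 35 35 35 35 35 35 35 35 36 36 36 36 36 37 37 37
 36 35 36 35 36 36 37 36 36 36 36 36 36 36 35 36 35 35 35 35 35 35 35 35 35 35 35 35 34 35 35 36 36 36 36 36 36 36 35 36 36 36 36 36 37 37 36 37 36 36 36 35 35 36 35 36 35 36 36 37 36 36 37 37 37 37 37 36
 37 37 37 36 35 36 35 36 35 35 35 36 36 35 35 36 34 35 35 35 35 35 36 37 36 36 35 36 37 15  9  8  9  9  7  8  9  8  8 18 38 36 36 36 36 36 36 35 36 36 36 36 37 37 37 37 37 37 37 36 36 35 35 35 35 36 35 36
 36 36 36 36 37 37 36 37 36 36 36 36 36 36 36 37 36 36 36 36 35 35 35 35 34 
[... 6398 characters left out ...]
6 36 36 36 36 36 36 36 36 36 36 37 36 36 36 36 36 36 35 35 35 35 35 36 36 36 36 36 36
 11  8 10 10 10 11  9 25 24 24 25 25 24 25 25 25 25 26 25 26 26 25 25 26 26 26 25 26 26 25 25 36 36 36 36 36 36 36 36 36 35 36 35 36 36 36 36 36 36 35 36 36 37 36 36 37 37 36 36 37 36 37 36 37 36 36 36 36
 10 14  9  9 10 10 25 24 24 24 24 24 24 24 25 25 25 25 25 25 26 26 26 26 26 26 26 27 26 26 25 37 36 36 36 36 36 35 36 35 36 36 36 36 35 34 35 35 34 35 35 35 35 35 36 36 36 36 36 36 36 36 36 36 36 37 37 37
  9 14 10  9  9 21 25 25 25 25 25 25 25 25 26 25 25 25 25 25 25 25 37 25 25 25 25 26 25 36 36 36 36 36 36 35 36 36 36 36 36 36 36 36 36 36 36 36 36 36 36 36 36 35 35 36 36 36 36 35 36 36 36 36 36 36 37 36
```

The label on the reader's top face gives its orientation and position. I'll take a second wrist view for the height.

```bash
python3 -m handwheel '[[[0,-25,0,0,0,0,1],[0,-25,0,0,0,0,1],[0,0,0,0,0,0,1],[0,0,0,0,0,0,1]]]'
python3 rd.py B | head -1
python3 - <<'E'
from h import *
np.set_printoptions(precision=1,suppress=True)
obs=[];obm=[]
for n in"AB":
    a=np.load(f"r{n}.npy");c=(None,a[0],a[1],a[2][0]);g=cv2.cvtColor(cv2.imread(f"pics/r{n}.png"),cv2.COLOR_BGR2GRAY)
    u=proj(c,(373,272,134));Y,X=np.mgrid[:420,:560]
    m=((g>75)&(g<125)&(np.hypot(X-u[0],Y-u[1])<28)).astype(np.uint8)
    k=max(cv2.findContours(m,0,2)[0],key=cv2.contourArea);r=cv2.minAreaRect(k);B=cv2.boxPoints(r)
    P=np.array([onz(c,b,134) for b in B]);print(n,r,cv2.contourArea(k),P.mean(0))
    for i in range(2):
        d=P[i+1]-P[i];print("  side",np.linalg.norm(d),"heading",np.degrees(np.arctan2(d[1],d[0])))
    obs.append((c,r[0]))
    # mat: dark outer contour
    m=((g<85)&(np.hypot(X-u[0],Y-u[1]+15)<75)).astype(np.uint8);m=cv2.morphologyEx(m,cv2.MORPH_CLOSE,np.ones((5,5)))
    k=max(cv2.findContours(m,0,2)[0],key=cv2.contourArea);h=cv2.convexHull(k)[:,0]
    Q=np.array([onz(c,p,4) for p in h]);x0,x1=Q[:,0].min(),Q[:,0].max();y0,y1=Q[:,1].min(),Q[:,1].max();print("  mat",x0,x1,y0,y1,(x0+x1)/2,(y0+y1)/2)
    print("  hull px",h.min(0),h.max(0))
print("label tri",tri(obs))
E
```

```text
time_s: 14.3
eef_pos: [394.7, 222.1, 258.0]
ee_rot: [0.0, 0.03, 1.0, 0.0]
force: [-0.3, -0.3, 0.8]
grip_width: 1.003
grip_force: 0.0
pred top [331.6 166.2] mat [317.7 150.8] TCP [394.6 222.3 257.9]
A ((271.65753173828125, 171.24658203125), (17.32209014892578, 24.57863998413086), 20.556045532226562) 389.5 [374.5 272.9 134. ]
  side 19.93462789631659 heading 155.90860590576779
  side 13.875011648386344 heading 66.04984774284276
  mat 323.0553561903488 435.50001322233874 218.83928085951976 327.7990480334944 379.27768470634373 273.3191644465071
  hull px [224 104] [319 202]
B ((333.0776062011719, 167.81898498535156), (17.06983757019043, 25.604759216308594), 23.198591232299805) 394.5 [374.5 273.1 134. ]
  side 20.3055472365435 heading 155.60323709904696
  side 13.87639284004371 heading 63.88282020756819
  mat 322.75433987483615 435.79807162670267 218.8046255249703 327.5226091621485 379.2762057507694 273.1636173435594
  hull px [267 101] [362 199]
label tri [374.2 272.9 135.2]
```

```bash
python3 - <<'E'
import cv2,numpy as np
o=[]
for n,x0 in(("A",215),("B",268)):
    g=cv2.imread(f"pics/r{n}.png")[95:215,x0:x0+100]
    g=cv2.resize(g,(400,480),interpolation=cv2.INTER_CUBIC).astype(float)
    o.append(np.clip((g-20)*2.6,0,255).astype(np.uint8))
cv2.imwrite("pics/rz.png",np.hstack(o))
E
```

```text
(no output)
```

View pics/rz.png

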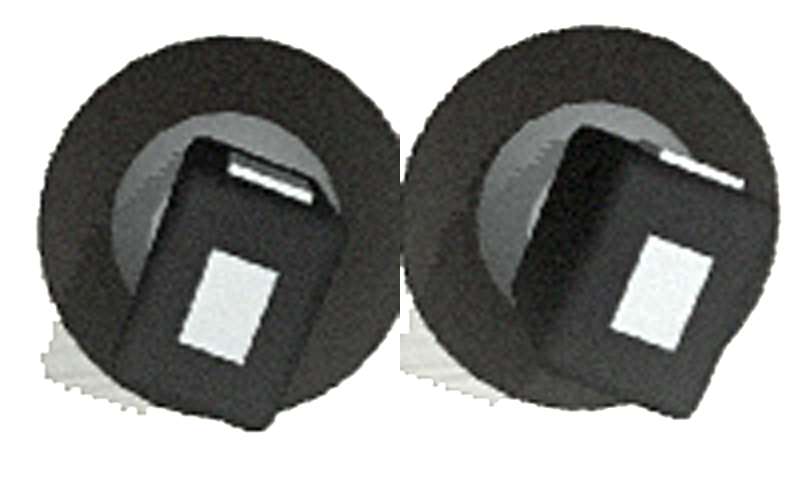

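The stretched crop confirms a black reader with a rounded top face. Its long side runs along (−82,210) crop px, and the hood is concentric with the mat, so I'll grip across the short side.

```bash
python3 - <<'E'
from h import *
np.set_printoptions(precision=1,suppress=True)
L=[]
for n,x0,o,BL,BR,TR,mat,hood in(("A",215,0,(122,358),(265,430),(347,230),(230,228),(224,224)),("B",268,400,(528,362),(690,415),(772,205),(588,215),(590,214))):
    a=np.load(f"r{n}.npy");c=(None,a[0],a[1],a[2][0])
    f=lambda p:(x0+(p[0]-o)/4-.4,95+p[1]/4-.4)
    P=[onz(c,f(p),134) for p in(BL,BR,TR)];ce=f(((BL[0]+TR[0])/2,(BL[1]+TR[1])/2));L.append((c,ce))
    print((P[0]+P[2])/2,np.linalg.norm(P[1]-P[0]),np.linalg.norm(P[2]-P[1]))
    for d in(P[1]-P[0],P[2]-P[1]):print("  head",np.degrees(np.arctan2(d[1],d[0])))
    print("  mat",onz(c,f(mat),4),"hood",onz(c,f(hood),8))
print(tri(L))
t=grab("top");g=cv2.cvtColor(t[0],cv2.COLOR_RGB2GRAY)
m=(g[230:295,150:215]<60).astype(np.uint8);k=max(cv2.findContours(m,0,2)[0],key=cv2.contourArea);r=cv2.minEnclosingCircle(k);print(r,onz(t,(r[0][0]+150,r[0][1]+230),4))
E
```

```text
[372.1 274.  134. ] 32.99052150159316 44.09372430449494
  head 59.160134030368994
  head 155.4064639722134
  mat [375.5 274.2   4. ] hood [373.7 272.5   8. ]
[372.6 270.4 134. ] 35.48302091303529 45.01325653653073
  head 68.2182280554117
  head 158.67069091295593
  mat [374.4 273.5   4. ] hood [373.7 273.6   8. ]
[376.2 274.3 110.9]
((27.0, 32.0), 33.837947845458984) [378.8 294.5   4. ]
```

Body centre is about (373.5,272.8) with grip heading 65.7°. I'll align, descend and watch the force.

```bash
python3 -m handwheel '[[[-7,17,0,0,0,-7,1],[-7,17,0,0,0,-7,1],[-7.2,16.6,0,0,0,-6.9,1],[0,0,-35,0,0,0,1],[0,0,-35,0,0,0,1],[0,0,-35,0,0,0,1],[0,0,-30,0,0,0,1],[0,0,0,0,0,0,1]]]' 50
python3 - <<'E'
from h import *
s=sense();q=s["ee_rot"];m=R.from_quat([q[1],q[2],q[3],q[0]]).as_matrix();print(np.degrees(np.arctan2(m[1,1],m[0,1])),s["joints"])
w=grab("wrist");save("pics/rC.png",w[0]);g=cv2.cvtColor(w[0],cv2.COLOR_RGB2GRAY)
m=((g>75)&(g<150)).astype(np.uint8)
for k in cv2.findContours(m[100:,150:400],0,2)[0]:
    if 300<cv2.contourArea(k)<5000: r=cv2.minAreaRect(k);p=(r[0][0]+150,r[0][1]+100);print(r,p,onz(w,p,134))
E
```

```text
time_s: 15.4
eef_pos: [372.0, 272.7, 121.6]
ee_rot: [-0.002, 0.21, 0.978, -0.001]
force: [1.0, -1.1, 0.7]
grip_width: 0.999
grip_force: 0.0
65.70971633230934 [ 3.77634249e-01  2.60354752e-01  1.79059201e+00  5.79318003e-05
  1.09464644e+00 -7.69239307e-01]
((218.52700805664062, 267.55908203125), (50.41086959838867, 49.08563995361328), 65.43283081054688) (368.5270080566406, 367.55908203125) [444.99672981 294.58876418 134.        ]
((124.5, 170.0), (38.0, 29.0), 90.0) (274.5, 270.0) [374.77690796 272.74407083 134.        ]
((192.54547119140625, 144.55821228027344), (48.14336395263672, 105.66914367675781), 52.00126647949219) (342.54547119140625, 244.55821228027344) [375.91333322 306.73526914 134.        ]
```

```bash
python3 -m handwheel '[[[1,0,-13,0,0,0,1],[0,0,-10,0,0,0,1],[0,0,-6,0,0,0,1],[0,0,0,0,0,0,1]]]'
python3 -m handwheel '[[[0,0,-4,0,0,0,1],[0,0,-4,0,0,0,1],[0,0,0,0,0,0,1]]]'
python3 -m handwheel '[[[0,0,-4,0,0,0,1],[0,0,-4,0,0,0,1],[0,0,0,0,0,0,1]]]'
python3 - <<'E'
from h import *
w=grab("wrist");save("pics/rD.png",w[0]);g=cv2.cvtColor(w[0],cv2.COLOR_RGB2GRAY)
m=((g>75)&(g<150)).astype(np.uint8)
for k in cv2.findContours(m[100:,150:400],0,2)[0]:
    if 300<cv2.contourArea(k)<5000: r=cv2.minAreaRect(k);p=(r[0][0]+150,r[0][1]+100);print(r,p,onz(w,p,134))
E
```

```text
time_s: 15.95
eef_pos: [373.9, 272.7, 93.7]
ee_rot: [-0.0, 0.211, 0.978, -0.0]
force: [-0.4, -0.3, 0.6]
grip_width: 0.999
grip_force: 0.0
time_s: 16.32
eef_pos: [374.0, 272.7, 85.8]
ee_rot: [-0.0, 0.211, 0.978, -0.0]
force: [-0.5, 0.1, -0.4]
grip_width: 0.999
grip_force: 0.0
time_s: 16.7
eef_pos: [373.9, 272.6, 77.6]
ee_rot: [-0.0, 0.211, 0.978, -0.0]
force: [-0.3, -0.6, 1.0]
grip_width: 1.0
grip_force: 0.0
((123.5, 219.0), (48.0, 39.0), 90.0) (273.5, 319.0) [374.71740177 272.47027567 134.        ]
((181.16661071777344, 177.71481323242188), (14.558250427246094, 60.3848991394043), 8.841814994812012) (331.16661071777344, 277.7148132324219) [368.00749578 297.32865678 134.        ]
((126.51897430419922, 87.88455963134766), (75.92694091796875, 33.209449768066406), 12.699584007263184) (276.5189743041992, 187.88455963134766) [331.18962707 293.0042129  134.        ]
```

```bash
python3 -m handwheel '[[[0,0,-3,0,0,0,1],[0,0,-2.5,0,0,0,1],[0,0,0,0,0,0,1]]]'
python3 -m handwheel '[[[0,0,0,0,0,0,-1],[0,0,0,0,0,0,-1],[0,0,0,0,0,0,-1],[0,0,0,0,0,0,-1],[0,0,0,0,0,0,-1],[0,0,0,0,0,0,-1]]]' 50
```

```text
time_s: 17.12
eef_pos: [374.0, 272.7, 72.3]
ee_rot: [-0.0, 0.211, 0.978, -0.0]
force: [-0.4, -0.1, 1.0]
grip_width: 1.004
grip_force: 0.0
time_s: 17.88
eef_pos: [374.3, 272.8, 72.7]
ee_rot: [0.0, 0.211, 0.978, 0.0]
force: [0.2, 1.4, 3.0]
grip_width: 0.416
grip_force: 50.0
```

Grip width is 35.4 mm, matching the body's short side. Now I'll lift and carry it.

```bash
python3 -m handwheel '[[[0,0,8,0,0,0,-1],[0,0,17,0,0,0,-1],[0,0,30,0,0,0,-1],[0,0,30,0,0,0,-1],[0,0,30,0,0,0,-1],[0,0,30,0,0,0,-1],[0,0,17,0,0,0,-1],[0,0,8,0,0,0,-1]]]'
python3 -m handwheel '[[[10,-13,0,0,0,0,-1],[20,-26,0,0,0,0,-1],[24,-31,0,0,0,0,-1],[24,-31,0,0,0,0,-1],[24,-31,0,0,0,0,-1],[24,-31,0,0,0,0,-1],[24,-31,0,0,0,0,-1],[24,-31,0,0,0,0,-1]]]'
python3 -m handwheel '[[[24,-31,0,0,0,0,-1],[24,-31,0,0,0,0,-1],[24,-31,0,0,0,0,-1],[20,-26,0,0,0,0,-1],[14,-18,0,0,0,0,-1],[5,-8,0,0,0,0,-1],[0,0,0,0,0,0,-1]]]'
```

```text
time_s: 18.88
eef_pos: [374.0, 272.6, 243.2]
ee_rot: [0.0, 0.211, 0.978, 0.0]
force: [-0.2, -0.4, -2.9]
grip_width: 0.416
grip_force: 50.4
time_s: 19.88
eef_pos: [548.5, 45.5, 241.3]
ee_rot: [-0.001, 0.211, 0.977, -0.0]
force: [0.4, 0.1, -1.6]
grip_width: 0.415
grip_force: 50.4
time_s: 20.75
eef_pos: [658.8, -97.9, 241.6]
ee_rot: [-0.001, 0.211, 0.977, 0.0]
force: [-0.1, 0.2, -2.7]
grip_width: 0.414
grip_force: 50.4
```

```bash
python3 -m handwheel '[[[0.3,0,-10,0,0,0,-1],[0.3,0.3,-18,0,0,0,-1],[0,0,-16,0,0,0,-1],[0,0,-10,0,0,0,-1],[0,0,-6,0,0,0,-1],[0,0,0,0,0,0,-1]]]'
python3 - <<'E'
from h import *
np.set_printoptions(precision=1,suppress=True)
s=sense();p=np.array(s["eef_pos"]);print(p,s["force"],s["wrist_torque"])
w=grab("wrist");S=grab("scene");save("pics/hw.png",w[0]);save("pics/hs.png",S[0]);g=cv2.cvtColor(w[0],cv2.COLOR_RGB2GRAY)
m=((g>70)&(g<200)).astype(np.uint8)
for k in cv2.findContours(m[280:400,230:320],0,2)[0]:
    if cv2.contourArea(k)>300:
        r=cv2.minAreaRect(k);q=(r[0][0]+230,r[0][1]+280);print(r,q,onz(w,q,p[2]+61.4)-p)
zb=p[2]-68.7;print("hood z",zb,"scene pred hood centre bottom",proj(S,(p[0],p[1],zb)),[proj(S,(p[0]+32*np.cos(a),p[1]+32*np.sin(a),zb)) for a in np.arange(0,6.28,.785)])
gs=cv2.cvtColor(S[0],cv2.COLOR_RGB2GRAY);u=proj(S,(p[0],p[1],zb)).astype(int);print("scene",u);
for r in gs[u[1]-50:u[1]+40:3,u[0]-45:u[0]+46:3]: print(''.join("%4d"%v for v in r))
E
```

```text
time_s: 21.5
eef_pos: [659.6, -96.9, 182.3]
ee_rot: [-0.0, 0.211, 0.978, 0.0]
force: [0.2, 0.1, -2.5]
grip_width: 0.414
grip_force: 50.4
[659.6 -96.9 182.3] [ 0.2  0.1 -2.5] [-0. -0.  0.]
((45.10750961303711, 99.163818359375), (41.71232604980469, 93.2977294921875), 83.2901611328125) (275.1075096130371, 379.163818359375) [20.9 -8.6 61.4]
((39.5, 47.5), (49.0, 41.0), 90.0) (269.5, 327.5) [ 0.4 -1.6 61.4]
hood z 113.64718022299154 scene pred hood centre bottom [273.2 244.5] [array([281.9, 252.3]), array([287.8, 246.4]), array([285.2, 239.5]), array([275.7, 235.8]), array([264.9, 237. ]), array([258.7, 242.7]), array([260.9, 249.6]), array([270.6, 253.7])]
scene [273 244]
 173 175 178 137 115 108 112 109 111 113 110  32  55  46  36  79  79  44  32  71  66 161  79  61  57  82 156 224 236 163  34
 177 176 180 161 113 112 110 115 109 117 109  38  99  48  37  52  46  37  28  81  54 149  86 156 220 232 229 223 228 111  42
 183 183 145 166 111 113 116 115 113 118 115  39  97  49  28  40  38  35  36  69  57 208 231 228 225 225 220 206 193  71  46
 177 174 135 167 107 110 116 111 113 113 106  36
[... 2626 characters left out ...]
142  49  49  71 143 144 142  90  54  83 159 215 231 227 191 132 130 132 126
  82  98  94  49  53  50  46  52  48  60 149 144 141  64  46  85 142 148 133 101 142 149 233 221 156 128 121 126 128 102  87
  81  78  93  77  51  50  46  42  49  77 141 140 147 156 161 148 128 124 150 145 147 139 127 127 128 130 123  94  86  85  81
  78  73  85  98  73  47  42  54  43  77 136 134 134 125 115 139 147 150 142 133 126 128 130 127 108  89  86  80  83  81  87
  78  81  81  88  95  61  54  47  56  76 129 121 123 148 150 152 139 122 125 124 122 121  92  82  88  84  82  89  91  82  88
  73  79  78  75  92  91  52  47  59 106 143 157 156 147 134 123 121 123 125 106  82  86  87  83  83  86  86  80  85  81  82
```

The hood underside is at about z=113.5 and centred. I'll lower 2 mm and hold for 2 s.

```bash
python3 -m handwheel '[[[0,0,-1,0,0,0,-1],[0,0,-1,0,0,0,-1],[0,0,0,0,0,0,-1],[0,0,0,0,0,0,-1],[0,0,0,0,0,0,-1],[0,0,0,0,0,0,-1],[0,0,0,0,0,0,-1],[0,0,0,0,0,0,-1]]]'
python3 -m handwheel '[[[0,0,0,0,0,0,-1],[0,0,0,0,0,0,-1],[0,0,0,0,0,0,-1],[0,0,0,0,0,0,-1],[0,0,0,0,0,0,-1],[0,0,0,0,0,0,-1],[0,0,0,0,0,0,-1],[0,0,0,0,0,0,-1]]]'
python3 -m handwheel '[[[0,0,0,0,0,0,-1],[0,0,0,0,0,0,-1],[0,0,0,0,0,0,-1],[0,0,10,0,0,0,-1],[0,0,18,0,0,0,-1],[0,0,18,0,0,0,-1],[0,0,12,0,0,0,-1],[0,0,4,0,0,0,-1]]]'
python3 -m handwheel '[[[-5,8,0,0,0,0,-1],[-14,18,0,0,0,0,-1],[-20,26,0,0,0,0,-1],[-24,31,0,0,0,0,-1],[-24,31,0,0,0,0,-1],[-24,31,0,0,0,0,-1],[-24,31,0,0,0,0,-1],[-24,31,0,0,0,0,-1]]]'
python3 -m handwheel '[[[-24,31,0,0,0,0,-1],[-24,31,0,0,0,0,-1],[-24,31,0,0,0,0,-1],[-24,31,0,0,0,0,-1],[-18,23,0,0,0,0,-1],[-10,14,0,0,0,0,-1],[0,0,0,0,0,0,-1]]]'
```

```text
time_s: 22.6
eef_pos: [659.7, -97.0, 180.5]
ee_rot: [-0.0, 0.211, 0.978, -0.0]
force: [0.4, -0.4, -2.4]
grip_width: 0.414
grip_force: 50.4
time_s: 23.6
eef_pos: [659.7, -97.0, 180.5]
ee_rot: [-0.0, 0.211, 0.978, 0.0]
force: [-0.6, -0.0, -1.6]
grip_width: 0.413
grip_force: 50.4
time_s: 24.6
eef_pos: [659.9, -97.0, 243.4]
ee_rot: [0.001, 0.211, 0.978, -0.0]
force: [0.5, -0.8, -3.2]
grip_width: 0.413
grip_force: 50.4
time_s: 25.6
eef_pos: [499.0, 111.3, 241.9]
ee_rot: [-0.0, 0.211, 0.978, -0.0]
force: [0.3, 0.3, -1.7]
grip_width: 0.414
grip_force: 50.4
time_s: 26.48
eef_pos: [376.1, 271.4, 242.3]
ee_rot: [-0.0, 0.21, 0.978, -0.0]
force: [0.1, 0.0, -2.4]
grip_width: 0.41
grip_force: 50.4
```

```bash
python3 -m handwheel '[[[0,2,-15,0,0,0,-1],[0,0,-32,0,0,0,-1],[0,0,-35,0,0,0,-1],[0,0,-35,0,0,0,-1],[0,0,-25,0,0,0,-1],[0,0,-13,0,0,0,-1],[0,0,-6,0,0,0,-1],[0,0,-3,0,0,0,-1]]]'
python3 -m handwheel '[[[0,0,-2,0,0,0,-1],[0,0,-1,0,0,0,-1],[0,0,0,0,0,0,-1]]]'
python3 -m handwheel '[[[0,0,-1,0,0,0,-1],[0,0,-1,0,0,0,-1],[0,0,0,0,0,0,-1]]]'
```

```text
time_s: 27.48
eef_pos: [377.1, 273.0, 78.7]
ee_rot: [0.0, 0.211, 0.978, 0.0]
force: [0.1, -0.7, -1.7]
grip_width: 0.412
grip_force: 50.4
time_s: 27.85
eef_pos: [376.8, 273.1, 75.7]
ee_rot: [0.0, 0.211, 0.978, 0.0]
force: [-0.2, 0.1, -2.1]
grip_width: 0.413
grip_force: 50.4
time_s: 28.22
eef_pos: [376.7, 273.0, 73.4]
ee_rot: [-0.0, 0.211, 0.978, -0.0]
force: [-0.5, -0.1, -1.7]
grip_width: 0.415
grip_force: 50.4
```

```bash
python3 -m handwheel '[[[0,0,-0.7,0,0,0,-1],[0,0,0,0,0,0,-1]]]'
python3 -m handwheel '[[[0,0,-0.7,0,0,0,-1],[0,0,0,0,0,0,-1]]]'
```

```text
time_s: 28.48
eef_pos: [376.7, 273.0, 72.8]
ee_rot: [-0.0, 0.211, 0.978, -0.0]
force: [-0.1, -0.8, -1.7]
grip_width: 0.414
grip_force: 50.4
time_s: 28.72
eef_pos: [376.9, 273.1, 72.6]
ee_rot: [0.0, 0.211, 0.978, 0.0]
force: [-1.6, -0.1, 5.4]
grip_width: 0.416
grip_force: 51.2
```

Contact. Releasing, retreating and verifying.

```bash
python3 -m handwheel '[[[0,0,0,0,0,0,0],[0,0,0,0,0,0,0.5],[0,0,0,0,0,0,1],[0,0,0,0,0,0,1],[0,0,10,0,0,0,1],[0,0,25,0,0,0,1],[0,0,35,0,0,0,1],[0,0,35,0,0,0,1]]]'
python3 -m handwheel '[[[5,0,35,0,0,0,1],[10,0,35,0,0,0,1],[5,0,10,0,0,0,1],[0,0,0,0,0,0,1],[0,0,0,0,0,0,1]]]'
python3 rd.py C | head -1
python3 - <<'E'
from h import *
np.set_printoptions(precision=1,suppress=True)
a=np.load("rC.npy");c=(None,a[0],a[1],a[2][0]);g=cv2.cvtColor(cv2.imread("pics/rC.png"),cv2.COLOR_BGR2GRAY)
u=proj(c,(377,273,134));Y,X=np.mgrid[:420,:560]
m=((g>75)&(g<150)&(np.hypot(X-u[0],Y-u[1])<22)).astype(np.uint8)
k=max(cv2.findContours(m,0,2)[0],key=cv2.contourArea);r=cv2.minAreaRect(k);print(r,u,onz(c,r[0],134))
E
```

```text
time_s: 29.72
eef_pos: [376.6, 273.0, 178.9]
ee_rot: [0.0, 0.211, 0.978, 0.0]
force: [0.5, -0.7, -0.5]
grip_width: 1.002
grip_force: 0.0
time_s: 30.35
eef_pos: [396.0, 272.8, 255.8]
ee_rot: [-0.001, 0.211, 0.978, -0.001]
force: [1.1, -1.0, 0.9]
grip_width: 0.999
grip_force: 0.0
pred top [258.5 171.3] mat [267.5 152.6] TCP [396.  272.9 255.9]
((261.5, 175.0), (24.0, 17.0), 90.0) [261.7 175.3] [376.8 273.  134. ]
```

The reader's label is at (376.8,273), z=134, so it's upright and centred on the mat. Next, the guard handle.

```bash
python3 -m handwheel '[[[16,-13,-4,0,0,2,1],[27,-22,-8,0,0,2,0.5],[27,-22,-8,0,0,2,-0.2],[27,-22,-8,0,0,2,-0.2],[27,-22,-8,0,0,2,-0.2],[27,-22,-8,0,0,2,-0.2],[27,-22,-6,0,0,2,-0.2],[27,-22,0,0,0,2,-0.2]]]'
python3 -m handwheel '[[[27,-22,0,0,0,2,-0.2],[20,-18,0,0,0,2.9,-0.2],[4,-4,-10,0,0,0,-0.2],[0,0,-20,0,0,0,-0.2],[0,0,0,0,0,0,-0.2]]]'
```

```text
time_s: 31.4
eef_pos: [601.8, 105.3, 205.6]
ee_rot: [-0.001, 0.072, 0.997, -0.0]
force: [-0.4, 0.1, 0.3]
grip_width: 0.402
grip_force: 0.0
time_s: 32.02
eef_pos: [651.1, 62.8, 174.8]
ee_rot: [-0.002, 0.03, 1.0, 0.0]
force: [0.0, 0.0, -0.2]
grip_width: 0.4
grip_force: 0.0
```

```bash
python3 - <<'E'
from h import *
w=grab("wrist");g=cv2.cvtColor(w[0],cv2.COLOR_RGB2GRAY)
for x in(615,625,635):
    u=proj(w,(x,62,167));r=g[int(u[1])];d=[i for i in range(220,320) if r[i]<50];print(x,u.round(),d[:1],d[-1:],onz(w,((d[0]+d[-1])/2,u[1]),167).round(1) if d else '')
E
python3 -m handwheel '[[[0,0,-15,0,0,0,-0.2],[0,0,-15,0,0,0,-0.2],[0,0,-5,0,0,0,-0.2]]]'
python3 -m handwheel '[[[0,0,-10,0,0,0,-0.2],[0,0,-11,0,0,0,-0.2],[0,0,0,0,0,0,-0.2]]]'
```

```text
615 [267. 182.] [257] [279] [615.   62.7 167. ]
625 [268. 202.] [257] [278] [625.   61.8 167. ]
635 [269. 221.] [257] [278] [635.   61.2 167. ]
time_s: 32.45
eef_pos: [652.1, 62.1, 140.5]
ee_rot: [-0.001, 0.03, 1.0, 0.0]
force: [-0.2, 0.4, 0.5]
grip_width: 0.402
grip_force: 0.0
time_s: 32.83
eef_pos: [652.2, 62.0, 120.0]
ee_rot: [-0.001, 0.03, 1.0, 0.0]
force: [-0.5, 0.4, -0.2]
grip_width: 0.397
grip_force: 0.0
```

Handle confirmed at y≈62. Pushing it shut.

```bash
python3 -m handwheel '[[[-0.5,-9,0,0,0,0,-0.2],[-1,-18,0,0,0,0,-0.2],[-1.5,-25,0,0,0,0,-0.2],[-1.5,-25,0,0,0,0,-0.2],[-1.5,-25,0,0,0,0,-0.2],[-1.5,-25,0,0,0,0,-0.2],[-1.5,-25,0,0,0,0,-0.2],[-0.9,-15,0,0,0,0,-0.2]]]'
python3 -m handwheel '[[[-0.5,-9,0,0,0,0,-0.2],[-0.3,-5,0,0,0,0,-0.2],[-0.2,-3,0,0,0,0,-0.2]]]'
python3 -m handwheel '[[[-0.1,-2,0,0,0,0,-0.2],[0,-2,0,0,0,0,-0.2]]]'
```

```text
time_s: 33.83
eef_pos: [642.6, -106.7, 121.6]
ee_rot: [0.0, 0.031, 1.0, 0.0]
force: [-0.0, 4.2, 1.6]
grip_width: 0.398
grip_force: 1.8
time_s: 34.2
eef_pos: [641.9, -121.8, 121.1]
ee_rot: [0.0, 0.03, 1.0, 0.0]
force: [0.9, 3.9, 1.9]
grip_width: 0.402
grip_force: 1.4
time_s: 34.45
eef_pos: [641.6, -125.7, 121.0]
ee_rot: [-0.0, 0.03, 1.0, 0.0]
force: [-0.8, 2.2, 1.0]
grip_width: 0.398
grip_force: 1.3
```

```bash
python3 -m handwheel '[[[-0.1,-2,0,0,0,0,-0.2],[0,-1,0,0,0,0,-0.2]]]'
python3 -m handwheel '[[[-0.1,-2,0,0,0,0,-0.2],[0,0,0,0,0,0,-0.2]]]'
python3 -m handwheel '[[[-0.1,-2,0,0,0,0,-0.2],[0,0,0,0,0,0,-0.2]]]'
```

```text
time_s: 34.7
eef_pos: [641.5, -128.7, 121.0]
ee_rot: [-0.0, 0.03, 1.0, 0.0]
force: [0.4, 5.5, 2.2]
grip_width: 0.393
grip_force: 3.0
time_s: 34.95
eef_pos: [641.5, -128.7, 121.0]
ee_rot: [-0.0, 0.029, 1.0, 0.002]
force: [-0.3, 11.5, 1.7]
grip_width: 0.399
grip_force: 5.8
time_s: 35.2
eef_pos: [641.5, -128.7, 120.9]
ee_rot: [-0.0, 0.029, 1.0, 0.003]
force: [-0.5, 19.7, 4.2]
grip_width: 0.397
grip_force: 9.8
```

Guard fully shut (180 mm of travel since open). Backing off and heading to the button.

```bash
python3 -m handwheel '[[[0.5,15,0,0,0,0,-0.2],[0,0,20,0,0,0,-0.2],[0,0,30,0,0,0,-0.2],[0,0,30,0,0,0,-0.2],[0,0,15,0,0,0,-0.2],[-25,-16,0,0,0,0,-1],[-35,-22,0,0,0,0,-1],[-35,-22,0,0,0,0,-1]]]'
python3 -m handwheel '[[[-35,-22,0,0,0,0,-1],[-35,-22,0,0,0,0,-1],[-35,-22,0,0,0,0,-1],[-12,-5,0,0,0,0,-1],[0,0,0,0,0,0,-1],[0,0,0,0,0,0,-1]]]'
python3 - <<'E'
from h import *
np.set_printoptions(precision=1,suppress=True)
w=grab("wrist");p=np.array(sense()["eef_pos"]);save("pics/b1.png",w[0]);g=cv2.cvtColor(w[0],cv2.COLOR_RGB2GRAY)
u=proj(w,(414.1,-250.2,67));print(p,u)
for r in g[int(u[1])-40:int(u[1])+41:4,int(u[0])-48:int(u[0])+49:4]: print(''.join("%4d"%v for v in r))
f=(g[250:,180:360]<70).astype(np.uint8)
for y in range(0,90,6): print(y+250,''.join("%d"%v for v in f[y,40:140:2]))
E
```

```text
time_s: 36.2
eef_pos: [545.6, -178.6, 215.3]
ee_rot: [-0.001, 0.03, 1.0, -0.0]
force: [0.1, -0.8, -0.1]
grip_width: -0.003
grip_force: 0.0
time_s: 36.95
eef_pos: [430.6, -248.5, 215.9]
ee_rot: [0.0, 0.029, 1.0, 0.0]
force: [-0.2, -0.6, -0.3]
grip_width: -0.0
grip_force: 0.0
[ 430.6 -248.4  215.9] [268.1 170.8]
 100  97  99  98  99  99  98  98  95  99  94  98  96  95  94  95  96  95  92  94  92  93  93  77 107
  98  97 101  99  99 100  96  97  97  96  96  96  96  93  96  97  94  94  92  93  92  93  96  79 104
  98  96  98  98  98  97  95  93 100  57  29  34  31  30  51  96  96  93  95  94  94  96  95  79 108
 100  97  97  97  97  94  95 100  30  36  33  32  37  36  34  29  67  94  96  92  94  94  94  83 109
  95  99  96  99  95  96  96  35  33  39  36  34  38  33  30  35  36  79  95  92  94  94  95  83 107
  93  96  98 100  96  95  34  36  41  52  82  84  83  79  50  35  36  31  96  94  93  92  95  86 112
  92  94  97  96  94  73  38  35  59  85  87  85  83  83  82  66  31  31  42  94  91  93  95  85 110
  90  93  97  95  95  31  34  39  88  82  81  82  82  82  81  81  52  34  36  96 
[... 1457 characters left out ...]
0000000000000000000000000000000000000000
268 00000000000000000000000111100000000000000000001111
274 00000000000000000000000111100000000000000000001100
280 00000000001111111000000111110000001111111000001100
286 00000000111111110000000111110000001111111110001111
292 00000001111111110000000111110000001111111110001111
298 00000011111111110000000111110100000111111111001111
304 00000011111111100001000111110000000111111111101111
310 00000111111111110000000111110000001111111111111111
316 00011111111111111111100111110111111111111111111111
322 00111111111111111111111111111111111111111111111111
328 11111111111111111111111111111111111111111111111111
334 11111111111111111111111111111111111111111111111111
```

The button disc is centred at px (267,169), which gives (413.3,−250.7). I'll centre on it and descend, slowing near contact.

```bash
python3 -m handwheel '[[[-17.3,-2.2,-15,0,0,0,-1],[0,0,-32,0,0,0,-1],[0,0,-35,0,0,0,-1],[0,0,-32,0,0,0,-1],[0,0,-18,0,0,0,-1],[0,0,-10,0,0,0,-1],[0,0,-5,0,0,0,-1],[0,0,0,0,0,0,-1]]]'
python3 -m handwheel '[[[0,0,-4,0,0,0,-1],[0,0,-4,0,0,0,-1],[0,0,-4,0,0,0,-1],[0,0,0,0,0,0,-1]]]'
python3 -m handwheel '[[[0,0,-3,0,0,0,-1],[0,0,-3,0,0,0,-1],[0,0,0,0,0,0,-1]]]'
```

```text
time_s: 38.0
eef_pos: [412.9, -251.2, 69.3]
ee_rot: [0.0, 0.03, 1.0, -0.0]
force: [0.8, -1.2, -0.5]
grip_width: -0.003
grip_force: 0.0
time_s: 38.5
eef_pos: [412.4, -251.1, 56.8]
ee_rot: [-0.0, 0.03, 1.0, 0.0]
force: [-0.5, 0.4, -0.4]
grip_width: 0.002
grip_force: 0.0
time_s: 38.88
eef_pos: [412.5, -251.1, 50.8]
ee_rot: [-0.0, 0.03, 1.0, 0.0]
force: [0.1, 0.4, 0.3]
grip_width: -0.0
grip_force: 0.0
```

```bash
python3 -m handwheel '[[[0,0,-3,0,0,0,-1],[0,0,-3,0,0,0,-1],[0,0,0,0,0,0,-1]]]'
python3 -m handwheel '[[[0,0,-2,0,0,0,-1],[0,0,-2,0,0,0,-1],[0,0,0,0,0,0,-1]]]'
```

```text
time_s: 39.25
eef_pos: [412.5, -251.1, 44.8]
ee_rot: [-0.0, 0.03, 1.0, 0.0]
force: [0.5, -0.8, 0.9]
grip_width: -0.002
grip_force: 0.0
time_s: 39.62
eef_pos: [412.5, -251.1, 40.9]
ee_rot: [-0.0, 0.03, 1.0, 0.0]
force: [0.3, -0.1, 0.3]
grip_width: 0.002
grip_force: 0.0
```

```bash
python3 -m handwheel '[[[0,0,-2,0,0,0,-1],[0,0,-1,0,0,0,-1],[0,0,0,0,0,0,-1]]]'
python3 -m handwheel '[[[0,0,-2,0,0,0,-1],[0,0,-1,0,0,0,-1],[0,0,0,0,0,0,-1]]]'
python3 -m handwheel '[[[0,0,-2,0,0,0,-1],[0,0,0,0,0,0,-1]]]'
```

```text
time_s: 40.0
eef_pos: [412.5, -251.1, 38.0]
ee_rot: [-0.0, 0.03, 1.0, 0.0]
force: [0.0, 0.3, -1.0]
grip_width: 0.001
grip_force: 0.0
time_s: 40.38
eef_pos: [412.7, -251.3, 35.2]
ee_rot: [0.0, 0.03, 1.0, -0.0]
force: [0.3, 0.0, 2.4]
grip_width: 0.002
grip_force: 1.1
time_s: 40.62
eef_pos: [412.7, -251.3, 33.1]
ee_rot: [0.0, 0.03, 1.0, -0.0]
force: [-0.5, 0.5, 3.2]
grip_width: -0.001
grip_force: 1.7
```

Contact at TCP z≈37. Pressing on to the stop.

```bash
python3 -m handwheel '[[[0,0,-2,0,0,0,-1],[0,0,0,0,0,0,-1]]]'
python3 -m handwheel '[[[0,0,-1.5,0,0,0,-1],[0,0,0,0,0,0,-1]]]'
python3 -m handwheel '[[[0,0,-1.5,0,0,0,-1],[0,0,0,0,0,0,-1]]]'
```

```text
time_s: 40.88
eef_pos: [412.7, -251.3, 31.1]
ee_rot: [0.0, 0.03, 1.0, -0.0]
force: [0.6, -0.6, 4.1]
grip_width: 0.002
grip_force: 2.3
time_s: 41.12
eef_pos: [412.8, -251.4, 30.5]
ee_rot: [0.0, 0.03, 1.0, -0.0]
force: [-2.2, 2.4, 15.2]
grip_width: -0.001
grip_force: 7.8
time_s: 41.38
eef_pos: [412.9, -251.5, 30.3]
ee_rot: [0.0, 0.03, 1.0, -0.001]
force: [-7.8, 5.6, 30.6]
grip_width: 0.003
grip_force: 15.5
```

Bottomed out at 30 N after about 6 mm of travel. Releasing, rising clear and checking the scene.

```bash
python3 -m handwheel '[[[0,0,4,0,0,0,-1],[0,0,8,0,0,0,-1],[0,0,15,0,0,0,-1],[0,0,30,0,0,0,-1],[0,0,35,0,0,0,-1],[0,0,35,0,0,0,-1],[0,0,35,0,0,0,-1],[0,0,20,0,0,0,-1]]]'
python3 -m handwheel '[[[0,0,0,0,0,0,-1],[0,0,0,0,0,0,-1]]]'
python3 - <<'E'
from h import *
np.set_printoptions(precision=1,suppress=True)
s=grab("scene");a=cv2.cvtColor(cv2.imread("pics/scene0.png"),cv2.COLOR_BGR2GRAY).astype(int);b=cv2.cvtColor(s[0],cv2.COLOR_RGB2GRAY).astype(int)
m=cv2.morphologyEx((abs(a-b)>40).astype(np.uint8),cv2.MORPH_OPEN,np.ones((3,3)))
for k in cv2.findContours(m,0,2)[0]:
    if cv2.contourArea(k)>20: print(cv2.boundingRect(k),cv2.contourArea(k))
t=grab("top");save("pics/tend.png",t[0]);print("handle pred",proj(t,(643,-117.5,167)),"guard +y edge",proj(t,(648,-22.7,122)));g=cv2.cvtColor(t[0],cv2.COLOR_RGB2GRAY);print(g[150,270:350:2])
E
```

```text
time_s: 42.38
eef_pos: [412.6, -251.2, 212.3]
ee_rot: [0.001, 0.03, 1.0, -0.001]
force: [-0.4, 0.6, 1.0]
grip_width: -0.002
grip_force: 0.0
time_s: 42.62
eef_pos: [412.2, -250.8, 209.2]
ee_rot: [-0.001, 0.03, 1.0, 0.001]
force: [-0.7, -0.6, 0.4]
grip_width: -0.002
grip_force: 0.0
(99, 282, 21, 27) 347.5
(143, 261, 33, 50) 754.0
(251, 254, 9, 9) 24.0
(204, 226, 62, 58) 1256.0
(286, 210, 15, 18) 48.5
(248, 207, 49, 51) 947.5
(277, 203, 64, 50) 587.0
(187, 181, 15, 4) 31.0
(148, 179, 38, 7) 105.0
(141, 176, 127, 75) 3270.5
(239, 155, 76, 21) 653.0
(329, 153, 12, 23) 172.0
(341, 152, 8, 5) 24.5
(202, 140, 23, 22) 283.5
(122, 129, 50, 47) 843.0
(131, 92, 21, 5) 67.5
(153, 83, 10, 7) 38.5
(121, 72, 30, 14) 302.5
(323, 62, 5, 10) 24.5
(165, 37, 7, 8) 22.0
(336, 21, 17, 5) 39.0
(184, 19, 28, 38) 664.5
(166, 12, 110, 120) 6100.5
(308, 0, 40, 16) 235.0
(230, 0, 35, 11) 274.0
(188, 0, 30, 18) 337.0
(99, 0, 107, 79) 4591.5
handle pred [329.8 152.2] guard +y edge [291.4 155.6]
[128 129 130 131 131 129 132 131 130 129 128 175 198 200 186 157 156 156
 156 157 175 187 188 192 171 188 189 193 193  53  39 100 185 188 175 158
 157 155 157 156]
```

```bash
python3 -c "
from rig import *
print(finish_job())"
```

```text
the job is handed in; nothing more can be done
None
```

I opened the guard to its stop, held the reader about 30 mm above the code plate for about 2 s, stood it back upright on its mat, shut the guard fully, then pressed the start button to its stop and released it; handed in at about 43 s, and no verdict was returned.

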